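Ring-test the pots on the ware board

TASK

Before glazing, the pots on the ware board are ring-tested for cracks: with the fingertips, give the wall of the blue glazed mug (the known sound one) a light tap to hear a good note, then tap the cream bowl, then the cream vase, in that order. Only tap them: no pot may be gripped, lifted, toppled or hit hard, and each must still stand on the board within a finger's width of where it stood. Leave everything else as it is.

Things in the scene. Friction and masses are not known exactly. Their poses are not given: they have to be found in the camera images.
- ware_board: Plywood ware board, fixed, 220 (x) by 680 (y) mm, its flat top 20 mm above the table; the mug, the bowl and the vase stand in a row along it, in any order, 0.19 m or more apart between centres, with free room on the robot's side of each. Fixed equipment up to 0.23 m tall stands along the far edge and the ends of the table, clear of the board. Origin under its centre, on the table; x points away from the robot, y along the board.
- mug: Blue glazed stoneware mug, loose, about 0.34 kg: straight round wall of 42 mm outer radius, 95 mm tall, wall 5 mm. Origin at the centre of its underside, z up. Its ear handle is on its own +y side and reaches 79 mm from the axis; it never faces the robot.
- bowl: Cream unglazed (bisque) bowl, loose, about 0.42 kg, 75 mm tall, round: outer radius 40 mm at the foot, 62 mm at 48 mm up and 66 mm at the rim; wall 6 mm. Origin at the centre of its underside, z up.
- vase: Plain cream unglazed (bisque) vase, loose, about 0.6 kg, 165 mm tall, round: outer radius 46 mm at the foot, 68 mm at the belly (75 mm up), 40 mm at the neck (146 mm up), 45 mm at the rim. Origin at the centre of its underside, z up. A light push at belly height slides it; a push at the neck tips it.
- kiln_post: White kiln post, a cylinder 32 mm across and 50 mm tall, standing loose on the far half of the board between two pots. Origin at the centre of its underside. Leave alone.
- cone_pack: Clay strip 22 by 60 mm with three small pyrometric cones, 57 mm tall, standing loose on the far half of the board between two pots. Origin at the centre of its underside. Leave alone.
- jar_green: Green glaze jar with a white lid, 60 mm across and 62 mm tall, loose on the table on the robot's left, nearer than the board's left end. Origin at the centre of its underside. Leave alone.
- jar_red: Red glaze jar with a white lid, 60 mm across and 62 mm tall, loose on the table on the robot's right, nearer than the board's right end. Origin at the centre of its underside. Leave alone.
- brush: Paint brush with bamboo handle, 190 mm long and 10 mm thick, lying on the table in front of the board. Origin on the table under its middle. Leave alone.
- rib: Flat wooden throwing rib, about 90 mm across and 6 mm thick, lying on the table in front of the board. Origin on the table under it. Leave alone.
- painted_jar: Cream jar with navy painted bands and dots, 102 mm across and 100 mm tall, loose on the banding wheel's top (62 mm above the table) beyond the left end of the board. Origin at the centre of its underside. Leave alone.
Mind the look-alikes: they are no part of the job. Of the things that look like the mug, the largest one is meant.

How it is judged:
By the outcome, as a careful person would: the job done as asked, in the order asked, and still so for the second after the job is handed in, with the robot touching nothing.
It also fails if it takes over 70 s, if anything falls off the work surface, if the arm or the gripper's body presses on something with over 40 N, if the wrist force passes 120 N, or if a joint passes its speed limit or range.

ROBOT

A 6-joint arm with a two-finger parallel gripper is mounted at the origin on the work surface. World frame = base frame: x ahead of the robot, y to its left, z up, the work surface at z = 0. Lengths are in mm, angles in rad, forces in N, time in s.
With the tool pointing down it reaches from about 275 to 750 mm from the base axis. Payload 10.2 kg.
Tool frame: the origin (TCP) lies at the very end of the fingers, on their centre line; the grasp point (between the pads) lies 19 mm behind it; z points along the fingers, y is the line along which they close (so a half turn about z gives the same grasp; the last joint's range is limited). The gripper opens to 85 mm and grips with 20 to 120 N. Pads are 22 mm wide; open, the fingers measure 114 mm over their backs; the gripper's body (76 mm by 85 mm) begins 54 mm behind the grasp point. The pads swing forward as they close: fully open they stand 13 mm farther back than shut.
Start: joints at [0.985, 0.313, 1.498, -0, 1.331, -0.223], TCP at [186.332, 490.827, 231.294] pointing down, gripper open.
Joint ranges: [-2.94, 2.94], [-0.97, 2.17], [0.19, 2.56], [-1.23, 4.37], [0.02, 3.11], [-2.88, 2.88]. Speed limits (rad/s): [2.39, 2.39, 3.01, 3.14, 3.14, 3.14].

INTERFACE

Orientations are given as a unit quaternion [w, x, y, z].
In Python, from rig import monitor, eyes, job gives the robot as it stands. The module is installed in compiled form; this text tells all that it offers.
- The arm moves only by the tool send_rows, never from a script. Its argument "targets" is one flat list of numbers, 7 for each row, row after row: the turn, a rotation vector about the tool's x, y, z in degrees, then the shift along the tool's x, y, z in units of 60 mm (1.0 is 60 mm), then the opening, from -1 (shut) to 1 (fully open), so that 0 is half open. A call has 1 to 5 rows; each row shifts and turns the commanded pose from where the row before left it, along the tool's axes as they then stand; what a row does not reach is not made up. A row lasts 1/8 s, in which the tool goes at most 62.5 mm and 10.7 degrees, less where a joint would pass 70% of its speed; a pose out of reach is approached as far as the arm can. A call is refused whole if a number of a shift passes 1 or a number of a turn 10.7, either way. A call with a gripper value outside its range is refused whole. The fingers move at their own pace and stop on an object; "newtons" is the grip in N (left out, the last holds). Time passes only in rows, so rows that do not move let the fingers close. It gives the time, the measured TCP pose, the force, the opening and the grip force at its end, in the units of the state.
- monitor.sense(): the state, without advancing time (a new reading comes with each control period).
- eyes.capture(name): name is "scene" or "top"; returns a dict with "img" (400x640x3 uint8, red, green, blue), "K" (3x3 intrinsics, pixels), "R" (3x3) and "t" (3): a world point X has camera coordinates R X + t. Camera axes: x right, y down, z forward; pixel columns grow to the right and rows downward; lengths in mm; the calibration is good to about 2 mm. A picture is of the moment at which its call begins. There is no depth.
- job.finish_job(): hands the job in; it is judged then, once.
The state is a dict: "time_s": time; "joints": joint angles; "dq": joint speeds; "tau": joint torques, N m; "eef_pos": TCP position; "ee_rot": TCP orientation; "force": force on the tool from outside, world axes, zero at the start; "wrist_torque": the same for the moment, N m; "grip_width": opening from 0.0 (shut) to 1.0 (fully open); "grip_force": force on a finger pad.
Only numpy, scipy, OpenCV 4.12 (cv2) and the standard library are available. Lean on these libraries where they do the work, as an engineer would, in place of code of your own. Each camera call takes 0.05 s, during which the arm holds its last target. There are 200 camera calls.

## Working session

There is one attempt and no reset: what is moved stays moved. The work goes in short steps, Python scripts to look and compute and a tool call to move; the robot and the scene stay as the last step left them, time stands still between calls to the robot, and variables do not carry over. Pictures are saved under pics/ and viewed, at most 10 in all, crops included, and the job is handed in when it is done.

Besides the shell and the picture viewer there is one more tool, called after "Emit:" as name(argument=value, ...) on one line, values as JSON. send_rows: Moves the arm, as the interface text tells. Its arguments: {"type":"object","properties":{"targets":{"type":"array","items":{"type":"number"}},"newtons":{"type":"number"}},"required":["targets"]}

```bash
mkdir -p pics
python3 - <<'E'
from rig import monitor, eyes
import cv2,numpy as np
for n in ("scene","top"):
    c=eyes.capture(n); cv2.imwrite(f"pics/{n}0.png",c["img"][:,:,::-1]); np.savez(f"{n}0.npz",**c)
    print(n,c["K"].round(1).tolist(),c["R"].round(3).tolist(),c["t"].round(0).tolist())
s=monitor.sense(); print({k:np.round(v,3).tolist() for k,v in s.items()})
E
```

```text
scene [[493.7, 0.0, 317.9], [0.0, 493.7, 203.1], [0.0, 0.0, 1.0]] [[0.805, 0.594, -0.002], [0.347, -0.472, -0.811], [-0.482, 0.652, -0.586]] [-439.0, -67.0, 1820.0]
top [[463.6, 0.0, 320.7], [0.0, 463.6, 195.9], [0.0, 0.0, 1.0]] [[-0.011, -1.0, 0.011], [-0.986, 0.009, -0.167], [0.167, -0.013, -0.986]] [83.0, 500.0, 1594.0]
{'time_s': 0.1, 'joints': [0.985, 0.313, 1.498, -0.0, 1.331, -0.223], 'dq': [-0.001, -0.002, -0.001, -0.0, -0.0, -0.0], 'tau': [0.003, -41.29, -26.014, -0.0, 0.003, 0.0], 'eef_pos': [186.197, 490.624, 230.792], 'ee_rot': [-0.0, 0.18, 0.984, -0.001], 'force': [-0.119, 0.406, -0.628], 'wrist_torque': [0.064, -0.013, -0.033], 'grip_force': 0.0, 'grip_width': 1.001}
```

View pics/scene0.png

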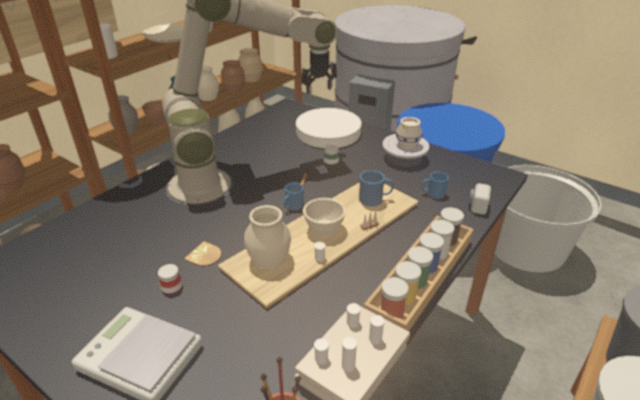

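View pics/top0.png

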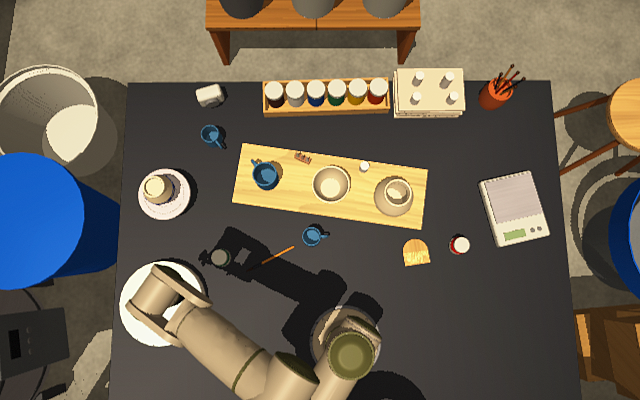

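The top view shows three blue mugs: at (266,175) on the board, (212,134) on the far table, and (314,236) in front with the brush beside it. The one on the board looks largest and stands in the row, so it fits. The bowl is at (332,184) and the vase at (395,195). I'll measure them and confirm with a crop.

```bash
cat > h.py <<'E'
import numpy as np
def ray(c,u,v,z):
    R,t=c["R"],c["t"]; C=-R.T@t; d=R.T@np.linalg.inv(c["K"])@np.array([u,v,1.]); return C+d*(z-C[2])/d[2]
def proj(c,X):
    p=c["K"]@(c["R"]@np.asarray(X,float)+c["t"]); return p[:2]/p[2]
E
python3 - <<'E'
import numpy as np,cv2
from h import *
c=dict(np.load("top0.npz")); im=c["img"]; hsv=cv2.cvtColor(im,cv2.COLOR_RGB2HSV)
blue=cv2.inRange(hsv,(95,60,30),(125,255,255)); blue[:,:195]=0; blue[:120]=0; blue[260:]=0
n,l,st,ce=cv2.connectedComponentsWithStats(blue)
for i in range(1,n):
    if st[i,4]>60:
        print("blue",st[i].tolist(),ce[i].round(1),ray(c,*ce[i],100).round(0))
wood=cv2.inRange(hsv,(8,40,60),(35,255,255)); 
m=np.zeros_like(wood); m[135:235,225:435]=255
cream=cv2.inRange(hsv,(0,0,60),(40,95,255))&m
n,l,st,ce=cv2.connectedComponentsWithStats(cream)
for i in range(1,n):
    if st[i,4]>60: print("cream",st[i].tolist(),ce[i].round(1))
for p in [(330,184),(395,195),(270,200),(360,190)]: print(p,hsv[p[1],p[0]])
b=cv2.findContours(cv2.morphologyEx((cv2.inRange(im,(110,90,50),(255,255,255))&m),cv2.MORPH_CLOSE,np.ones((15,15))),0,2)[0]
b=max(b,key=cv2.contourArea); 
for q in cv2.boxPoints(cv2.minAreaRect(b)): print("board",q,ray(c,*q,20).round(0))
cr=cv2.resize(im[115:265,190:440],None,fx=3.2,fy=3.2,interpolation=cv2.INTER_CUBIC); cv2.imwrite("pics/crop1.png",cr[:,:,::-1])
E
```

```text
blue [201, 125, 22, 24, 386] [211.6 135.9] [705. 455. 100.]
blue [251, 160, 28, 30, 564] [264.9 175.1] [565. 269. 100.]
blue [608, 178, 32, 82, 1600] [622.4 223.2] [ 388. -943.  100.]
blue [302, 227, 27, 20, 323] [312.1 236.1] [355. 109. 100.]
cream [225, 135, 210, 100, 8229] [330.3 181.8]
cream [359, 161, 11, 11, 85] [363.8 166.1]
cream [312, 166, 38, 38, 183] [330.3 183.4]
cream [321, 175, 20, 23, 339] [330.4 186.2]
cream [384, 179, 28, 28, 151] [397.7 192.6]
cream [387, 188, 15, 11, 103] [393.9 192.9]
(330, 184) [ 26  57 250]
(395, 195) [ 26  61 250]
(270, 200) [ 23 128 247]
(360, 190) [ 23 126 248]
board [231.23334 202.29694] [484. 397.  20.]
board [239.98932 141.80109] [707. 369.  20.]
board [429.77667 169.2703 ] [ 599. -318.   20.]
board [421.0207  229.76614] [ 380. -276.   20.]
```

View pics/crop1.png

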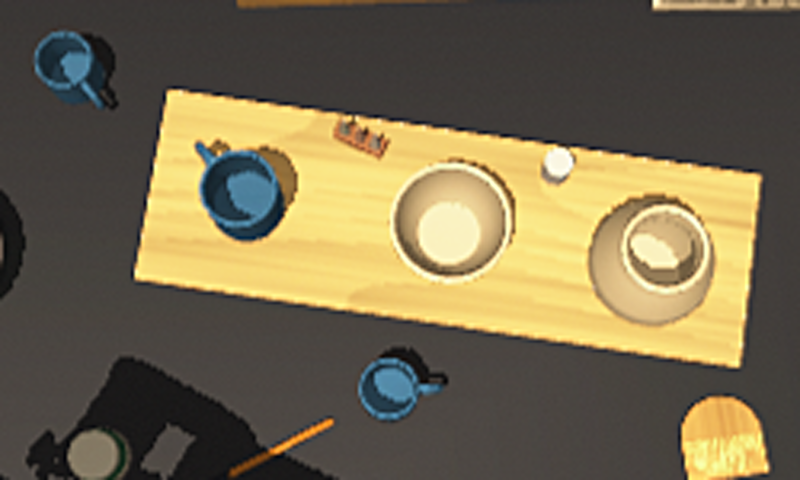

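The crop confirms it: the board mug's rim is about 80 crop px across, against about 58 for each of the other two blue mugs. In crop pixels, the rim centres are mug (242,189), bowl (453,223) and vase (665,248). Next I cast those rays and cross-check them in the scene view.

Run:
```python
import numpy as np
from h import *
c=dict(np.load("top0.npz")); s=dict(np.load("scene0.npz"))
for n,u,v,z,d in (("mug",242,189,115,80),("bowl",453,223,95,119),("vase",665,248,185,88)):
    p=ray(c,190+u/3.2,115+v/3.2,z); e=ray(c,190+(u+d/2)/3.2,115+v/3.2,z)
    print(n,p.round(0),"radius",np.linalg.norm(p-e).round(0),"scene px rim",proj(s,p).round(0),"foot",proj(s,[p[0],p[1],20]).round(0))
for n,u,v,z in (("smallmug",388,388,70),("vase belly c",651,262,95),("rib",725,450,5)): print(n,ray(c,190+u/3.2,115+v/3.2,z).round(0))
```

```text
mug [565. 265. 115.] radius 42.0 scene px rim [370. 177.] foot [368. 200.]
bowl [530.  41.  95.] radius 64.0 scene px rim [322. 210.] foot [322. 229.]
vase [ 485. -169.  185.] radius 44.0 scene px rim [264. 214.] foot [268. 259.]
smallmug [357. 112.  70.]
vase belly c [ 486. -170.   95.]
rib [ 290. -259.    5.]
```

Emit:
send_rows(targets=[0,0,-10.4,0,0,0,-1,0,0,-10.3,0,0,0,-1])

```text
time_s: 0.35
eef_pos: [186.2, 490.7, 230.9]
ee_rot: [-0.0, -0.002, 1.0, -0.0]
force: [-0.1, -0.6, 0.6]
grip_width: 0.605
grip_force: 0.0
```

The rim radii match the spec and the scene-view projections agree. Going to a standoff in front of the mug, then tilting so the fingertips lead.

Emit:
send_rows(targets=[0,0,0,-0.6,-0.47,0,-1,0,0,0,-0.6,-0.47,0,-1,0,0,0,-0.6,-0.47,0,-1,0,0,0,-0.6,-0.47,0,-1])

```text
time_s: 0.85
eef_pos: [331.1, 376.7, 231.1]
ee_rot: [-0.0, 0.001, 1.0, -0.0]
force: [0.3, 0.7, 1.1]
grip_width: -0.004
grip_force: 0.0
```

Emit:
send_rows(targets=[0,0,0,-0.6,-0.47,0,-1,0,0,0,-0.6,-0.47,0,-1,0,0,0,-0.6,-0.47,0,-1,0,0,0,-0.5,-0.47,0,-1])

```text
time_s: 1.35
eef_pos: [469.0, 263.6, 230.9]
ee_rot: [-0.0, 0.001, 1.0, -0.0]
force: [-0.2, 0.8, 0.4]
grip_width: 0.002
grip_force: 0.0
```

Emit:
send_rows(targets=[0,-10,0,0,0,0,-1,0,-10,0,0,0,0,-1,0,-10,0,0,0,0,-1,0,0,0,0,0,0,-1])

```text
time_s: 1.85
eef_pos: [466.1, 264.8, 230.3]
ee_rot: [0.257, -0.0, 0.966, -0.001]
force: [0.6, 0.3, -0.2]
grip_width: -0.001
grip_force: 0.0
```

Emit:
send_rows(targets=[0,0,0,0.323,0,0.559,-1,0,0,0,0.323,0,0.559,-1,0,0,0,0.323,0,0.559,-1,0,0,0,0.323,0,0.559,-1,0,0,0,0,0,0,-1])

```text
time_s: 2.48
eef_pos: [467.9, 263.8, 74.2]
ee_rot: [0.256, 0.001, 0.967, -0.002]
force: [1.0, 0.4, 1.2]
grip_width: -0.007
grip_force: 0.0
```

Emit:
send_rows(targets=[0,0,0,-0.18,0,0.104,-1,0,0,0,-0.18,0,0.104,-1,0,0,0,0,0,0,-1])

```text
time_s: 2.85
eef_pos: [494.3, 264.7, 77.5]
ee_rot: [0.26, 0.001, 0.966, -0.0]
force: [-0.2, 0.1, -0.4]
grip_width: -0.002
grip_force: 0.0
```

Run:
```python
from rig import eyes
import cv2
a=eyes.capture("scene")["img"][130:250,280:440]; b=eyes.capture("top")["img"][115:235,220:380]
cv2.imwrite("pics/near1.png",cv2.resize(cv2.hconcat([a,b]),None,fx=2.5,fy=2.5,interpolation=cv2.INTER_CUBIC)[:,:,::-1])
```

```text
(no output)
```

View pics/near1.png

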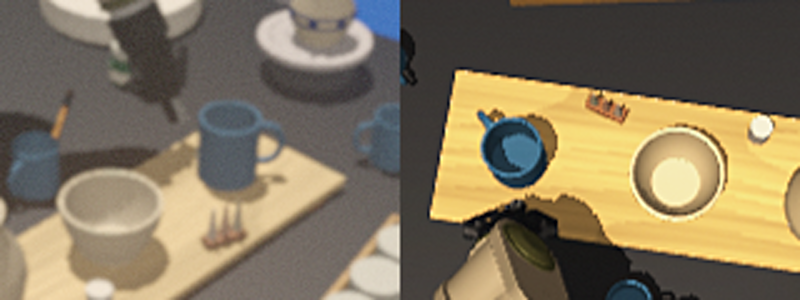

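The picture shows the fingertip at crop (175,118), clearly short of the mug wall (left edge near x=200) and aligned with it. Creeping in.

Emit:
send_rows(targets=[0,0,0,-0.043,0,0.025,-1,0,0,0,-0.043,0,0.025,-1,0,0,0,-0.043,0,0.025,-1,0,0,0,-0.043,0,0.025,-1])

```text
time_s: 3.45
eef_pos: [505.0, 264.7, 76.3]
ee_rot: [0.259, 0.001, 0.966, -0.0]
force: [-0.4, -0.4, 0.4]
grip_width: -0.0
grip_force: 0.0
```

```bash
python3 -c "
from rig import monitor
s=monitor.sense();print(s['force'],s['wrist_torque'],s['eef_pos'])"
```

```text
[-0.37198524 -0.36371155  0.367401  ] [-0.01657878  0.23540456 -0.02457127] [504.9825904  264.71608804  76.26041561]
```

Emit:
send_rows(targets=[0,0,0,-0.036,0,0.021,-1,0,0,0,-0.036,0,0.021,-1])

```text
time_s: 3.7
eef_pos: [510.0, 264.7, 76.3]
ee_rot: [0.259, 0.001, 0.966, -0.0]
force: [0.5, 0.3, -0.2]
grip_width: -0.001
grip_force: 0.0
```

Emit:
send_rows(targets=[0,0,0,-0.036,0,0.021,-1])

```text
time_s: 3.82
eef_pos: [512.5, 264.7, 76.3]
ee_rot: [0.259, 0.001, 0.966, -0.0]
force: [0.2, 0.0, -0.4]
grip_width: 0.003
grip_force: 0.0
```

Emit:
send_rows(targets=[0,0,0,-0.036,0,0.021,-1])

```text
time_s: 3.95
eef_pos: [515.0, 264.7, 76.3]
ee_rot: [0.259, 0.001, 0.966, -0.0]
force: [-0.4, -0.3, -0.1]
grip_width: 0.0
grip_force: 0.0
```

Emit:
send_rows(targets=[0,0,0,-0.036,0,0.021,-1])

```text
time_s: 4.08
eef_pos: [517.5, 264.7, 76.2]
ee_rot: [0.259, 0.001, 0.966, -0.0]
force: [0.2, -0.4, -0.1]
grip_width: 0.001
grip_force: 0.0
```

Emit:
send_rows(targets=[0,0,0,-0.036,0,0.021,-1])

```text
time_s: 4.2
eef_pos: [519.7, 264.7, 76.1]
ee_rot: [0.259, 0.001, 0.966, -0.0]
force: [-3.9, 0.0, 2.2]
grip_width: 0.002
grip_force: 1.8
```

```bash
cat > chk.py <<'E'
# blue-mug shift and tip view: difference with the first top picture
from rig import eyes,monitor
import cv2,numpy as np,sys
x0,x1,y0,y1=map(int,sys.argv[1:5])
for n in ("top",):
    c=eyes.capture(n)["img"]; o=np.load(n+"0.npz")["img"]
    d,_=cv2.phaseCorrelate(*[cv2.cvtColor(i[y0:y1,x0:x1],cv2.COLOR_RGB2GRAY).astype(np.float32) for i in (o,c)],cv2.createHanningWindow((x1-x0,y1-y0),cv2.CV_32F))
    print(n,"px shift",np.round(d,2))
print(np.round(monitor.sense()["force"],2))
E
python3 chk.py 248 286 158 192
```

```text
top px shift [ 0.06 -0.51]
[-2.96 -0.09  2.03]
```

Contact with the mug: −3.9 N, and it moved about 1 mm. Backing off, lifting, then over to the bowl.

Emit:
send_rows(targets=[0,0,0,0.4,0,-0.23,-1,0,0,0,0.5,0,-0.29,-1,0,0,0,0.5,0,-0.29,-1,0,0,0,-0.23,0,-0.4,-1,0,0,0,-0.23,0,-0.4,-1])

```text
time_s: 4.88
eef_pos: [422.3, 265.1, 132.4]
ee_rot: [0.259, 0.0, 0.966, 0.0]
force: [0.6, -0.2, 0.3]
grip_width: -0.0
grip_force: 0.0
```

Emit:
send_rows(targets=[0,0,0,0,-0.93,0,-1,0,0,0,0,-0.93,0,-1,0,0,0,0,-0.93,0,-1,0,0,0,0,-0.93,0,-1,0,0,0,0,0,0,-1])

```text
time_s: 5.5
eef_pos: [423.5, 84.8, 130.9]
ee_rot: [0.254, 0.002, 0.967, -0.0]
force: [-0.2, -0.4, 0.6]
grip_width: -0.001
grip_force: 0.0
```

```bash
python3 chk.py 248 286 158 192
```

```text
top px shift [ 0.03 -0.44]
[-0.09 -0.43  0.04]
```

Emit:
send_rows(targets=[0,0,0,0,-0.37,0,-1,0,0,0,0,-0.36,0,-1,0,0,0,0.23,0,0.4,-1,0,0,0,0.23,0,0.4,-1,0,0,0,0,0,0,-1])

```text
time_s: 6.18
eef_pos: [421.7, 44.3, 73.8]
ee_rot: [0.252, 0.0, 0.968, 0.001]
force: [0.4, -0.4, 0.8]
grip_width: 0.003
grip_force: 0.0
```

Emit:
send_rows(targets=[0,0,0,-0.16,0,0.09,-1,0,0,0,-0.16,0,0.09,-1,0,0,0,0,0,0,-1])

```text
time_s: 6.55
eef_pos: [445.5, 43.6, 76.3]
ee_rot: [0.254, -0.0, 0.967, 0.0]
force: [-0.4, -0.3, -0.6]
grip_width: -0.006
grip_force: 0.0
```

Emit:
send_rows(targets=[0,0,0,-0.036,0,0.021,-1,0,0,0,-0.036,0,0.021,-1,0,0,0,-0.036,0,0.021,-1])

```text
time_s: 6.92
eef_pos: [452.2, 43.0, 75.2]
ee_rot: [0.254, 0.0, 0.967, 0.0]
force: [-0.2, 1.0, 0.0]
grip_width: 0.0
grip_force: 0.0
```

Emit:
send_rows(targets=[0,0,0,-0.036,0,0.021,-1])

```text
time_s: 7.05
eef_pos: [454.8, 43.0, 75.1]
ee_rot: [0.254, 0.0, 0.967, 0.0]
force: [-0.4, 1.6, 1.2]
grip_width: 0.005
grip_force: 0.0
```

Emit:
send_rows(targets=[0,0,0,-0.036,0,0.021,-1])

```text
time_s: 7.18
eef_pos: [457.3, 43.0, 75.0]
ee_rot: [0.254, 0.0, 0.967, 0.0]
force: [0.4, -0.2, -0.6]
grip_width: -0.002
grip_force: 0.0
```

Emit:
send_rows(targets=[0,0,0,-0.036,0,0.021,-1])

```text
time_s: 7.3
eef_pos: [459.8, 43.0, 75.0]
ee_rot: [0.254, 0.0, 0.967, 0.0]
force: [0.4, -0.0, 0.5]
grip_width: 0.002
grip_force: 0.0
```

Emit:
send_rows(targets=[0,0,0,-0.036,0,0.021,-1])

```text
time_s: 7.42
eef_pos: [461.8, 43.2, 74.7]
ee_rot: [0.253, 0.0, 0.967, 0.001]
force: [-5.8, 0.1, 3.0]
grip_width: -0.003
grip_force: 2.3
```

Bowl tapped (−5.8 N). Backing off, lifting, and going to the vase.

Emit:
send_rows(targets=[0,0,0,0.4,0,-0.23,-1,0,0,0,0.4,0,-0.23,-1,0,0,0,-0.23,0,-0.4,-1,0,0,0,-0.23,0,-0.4,-1])

```text
time_s: 7.92
eef_pos: [407.0, 42.7, 131.5]
ee_rot: [0.253, 0.001, 0.967, -0.0]
force: [-0.1, -0.1, 0.2]
grip_width: -0.003
grip_force: 0.0
```

Emit:
send_rows(targets=[0,0,0,0.22,-0.7,-0.125,-1,0,0,0,0.22,-0.7,-0.125,-1,0,0,0,0.22,-0.7,-0.125,-1,0,0,0,0,-0.7,0,-1,0,0,0,0,0,0,-1])

```text
time_s: 8.55
eef_pos: [369.8, -117.6, 140.0]
ee_rot: [0.246, 0.006, 0.969, -0.003]
force: [0.2, 1.1, 0.2]
grip_width: -0.002
grip_force: 0.0
```

```bash
python3 chk.py 305 357 162 208
```

```text
top px shift [ 0.05 -0.09]
[-0.92 -0.57 -0.48]
```

Emit:
send_rows(targets=[0,0,0,0,-0.43,0,-1,0,0,0,0,-0.43,0,-1,0,0,0,0.22,0,0.375,-1,0,0,0,0.22,0,0.375,-1,0,0,0,0,0,0,-1])

```text
time_s: 9.22
eef_pos: [385.7, -148.2, 109.6]
ee_rot: [0.223, 0.016, 0.975, -0.007]
force: [0.2, -0.7, -1.2]
grip_width: -0.001
grip_force: 0.0
```

Emit:
send_rows(targets=[0,0,0,-0.16,0,0.085,-1,0,0,0,-0.16,0,0.085,-1,0,0,0,0,0,0,-1])

```text
time_s: 9.6
eef_pos: [408.6, -151.1, 110.2]
ee_rot: [0.225, 0.016, 0.974, -0.009]
force: [0.1, -0.2, 0.0]
grip_width: -0.004
grip_force: 0.0
```

The pose fell short of the command, so I'm backing off and checking the joints.

Emit:
send_rows(targets=[0,0,0,0.3,0,-0.15,-1,0,0,0,0,0,0,-1])

```text
time_s: 9.85
eef_pos: [387.2, -150.3, 110.2]
ee_rot: [0.224, 0.017, 0.974, -0.008]
force: [0.7, -0.4, -0.8]
grip_width: -0.0
grip_force: 0.0
```

```bash
python3 -c "
from rig import monitor
s=monitor.sense();print([(k,[round(float(x),3) for x in s[k]]) for k in ('joints','eef_pos','ee_rot','force')])"; python3 chk.py 370 415 175 218
```

```text
[('joints', [-0.865, 0.056, 2.266, 0.612, 0.584, -2.877]), ('eef_pos', [387.215, -150.308, 110.158]), ('ee_rot', [0.224, 0.017, 0.974, -0.008]), ('force', [0.674, -0.428, -0.766])]
top px shift [0.45 0.45]
[-1.25  0.29 -0.91]
```

Joint 6 is at its limit because approaching along world x here is far off the radial direction. The fix is to lift, untilt, yaw to the radial direction through the vase, and come in again.

Emit:
send_rows(targets=[0,0,0,-0.22,0,-0.45,-1,0,0,0,-0.22,0,-0.45,-1,0,0,0,-0.22,0,-0.45,-1,0,0,0,-0.22,0,-0.45,-1,0,0,0,0,0,0,-1])

```text
time_s: 10.52
eef_pos: [389.0, -150.0, 232.4]
ee_rot: [0.226, 0.016, 0.974, -0.01]
force: [-0.2, 0.4, -0.6]
grip_width: -0.003
grip_force: 0.0
```

Emit:
send_rows(targets=[0,9,0,0,0,0,-1,0,9,0,0,0,0,-1,0,8,0,0,0,0,-1,0,0,0,0,0,0,-1])

```text
time_s: 11.02
eef_pos: [389.0, -148.9, 229.1]
ee_rot: [-0.001, 0.017, 1.0, -0.004]
force: [-0.1, -0.0, -0.3]
grip_width: -0.004
grip_force: 0.0
```

```bash
cat > st.py <<'E'
from rig import monitor
import numpy as np
from scipy.spatial.transform import Rotation as T
s=monitor.sense(); w,x,y,z=s["ee_rot"]; R=T.from_quat([x,y,z,w]).as_matrix()
print("j",np.round(s["joints"],2),"p",np.round(s["eef_pos"],1),"f",np.round(s["force"],1))
print("toolx",R[:,0].round(3),"tooly",R[:,1].round(3),"toolz",R[:,2].round(3))
E
python3 st.py; python3 chk.py 370 415 175 218
```

```text
j [-0.64  0.07  1.8  -0.01  1.27 -2.18] p [ 389.  -148.9  229.1] f [-0.1 -0.  -0.3]
toolx [-0.999  0.034  0.002] tooly [ 0.034  0.999 -0.008] toolz [-0.002 -0.007 -1.   ]
top px shift [ 1.85 -1.28]
[-0.87 -0.67 -0.49]
```

Run:
```python
from rig import eyes
import cv2,numpy as np
o=[np.load("top0.npz")["img"][150:240,350:450],np.load("scene0.npz")["img"][190:280,225:325]]
n=[eyes.capture("top")["img"][150:240,350:450],eyes.capture("scene")["img"][190:280,225:325]]
cv2.imwrite("pics/vase2.png",cv2.resize(cv2.vconcat([cv2.hconcat(o),cv2.hconcat(n)]),None,fx=3.3,fy=3.3,interpolation=cv2.INTER_CUBIC)[:,:,::-1])
```

```text
(no output)
```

View pics/vase2.png

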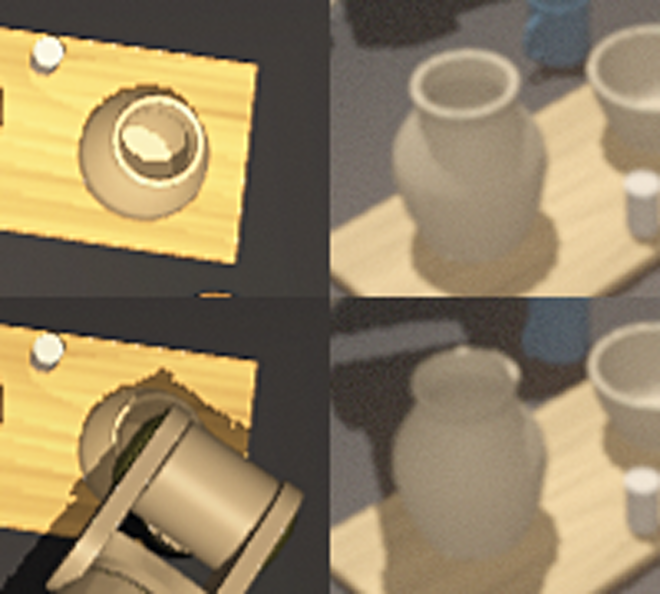

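The vase hasn't moved; the measured "shift" was only the arm's shadow and occlusion over it. Yawing 30° to approach in the arm's plane.

Emit:
send_rows(targets=[0,0,0,0.05,0.37,0,-1,0,0,0,0.05,0.37,0,-1,0,0,0,0,0,0,-1])

```text
time_s: 11.55
eef_pos: [383.1, -104.0, 230.0]
ee_rot: [0.0, 0.018, 1.0, -0.004]
force: [0.2, -0.2, -0.1]
grip_width: 0.004
grip_force: 0.0
```

Emit:
send_rows(targets=[0,0,10,0,0,0,-1,0,0,10,0,0,0,-1,0,0,10,0,0,0,-1,0,0,0,0,0,0,-1])

```text
time_s: 12.05
eef_pos: [383.4, -105.4, 229.9]
ee_rot: [0.001, 0.276, 0.961, -0.004]
force: [0.1, -0.7, 0.2]
grip_width: 0.002
grip_force: 0.0
```

Emit:
send_rows(targets=[0,-8,0,0,0,0,-1,0,-8,0,0,0,0,-1,0,-8,0,0,0,0,-1,0,0,0,0,0,0,-1])

```text
time_s: 12.55
eef_pos: [382.6, -104.3, 229.7]
ee_rot: [0.2, 0.268, 0.94, -0.062]
force: [0.6, -0.4, 1.5]
grip_width: 0.001
grip_force: 0.0
```

```bash
python3 st.py
```

```text
j [-0.56 -0.2   2.11 -0.01  0.81 -1.57] p [ 382.6 -104.3  229.7] f [ 0.6 -0.4  1.5]
toolx [-0.776  0.479 -0.41 ] tooly [ 0.529  0.849 -0.01 ] toolz [ 0.343 -0.224 -0.912]
```

Emit:
send_rows(targets=[0,0,0,0.243,0,0.54,-1,0,0,0,0.243,0,0.54,-1,0,0,0,0.243,0,0.54,-1,0,0,0,0.243,0,0.54,-1,0,0,0,0,0,0,-1])

```text
time_s: 13.18
eef_pos: [382.3, -105.7, 86.1]
ee_rot: [0.197, 0.269, 0.941, -0.061]
force: [0.9, 1.2, 1.2]
grip_width: 0.0
grip_force: 0.0
```

```bash
python3 st.py
```

```text
j [-0.56  0.08  2.32 -0.02  0.33 -1.56] p [ 382.3 -105.7   86.1] f [0.9 1.2 1.2]
toolx [-0.778  0.482 -0.404] tooly [ 0.53   0.848 -0.009] toolz [ 0.338 -0.221 -0.915]
```

Emit:
send_rows(targets=[0,0,0,-0.228,0,0.101,-1,0,0,0,-0.228,0,0.101,-1,0,0,0,0,0,0,-1])

```text
time_s: 13.55
eef_pos: [409.7, -122.5, 88.9]
ee_rot: [0.201, 0.269, 0.94, -0.062]
force: [-1.2, 0.4, 0.3]
grip_width: -0.001
grip_force: 0.0
```

Emit:
send_rows(targets=[0,0,0,-0.038,0,0.017,-1,0,0,0,-0.038,0,0.017,-1])

```text
time_s: 13.8
eef_pos: [412.5, -124.1, 88.1]
ee_rot: [0.2, 0.269, 0.94, -0.062]
force: [0.5, -0.3, 0.3]
grip_width: -0.005
grip_force: 0.0
```

Emit:
send_rows(targets=[0,0,0,-0.038,0,0.017,-1])

```text
time_s: 13.92
eef_pos: [414.7, -125.5, 88.0]
ee_rot: [0.2, 0.269, 0.94, -0.062]
force: [-0.1, 0.1, 0.4]
grip_width: 0.001
grip_force: 0.0
```

Emit:
send_rows(targets=[0,0,0,-0.038,0,0.017,-1,0,0,0,-0.038,0,0.017,-1])

```text
time_s: 14.18
eef_pos: [419.0, -128.2, 88.0]
ee_rot: [0.2, 0.269, 0.94, -0.062]
force: [-0.0, 0.4, -0.4]
grip_width: 0.005
grip_force: 0.0
```

Emit:
send_rows(targets=[0,0,0,-0.038,0,0.017,-1])

```text
time_s: 14.3
eef_pos: [420.7, -129.3, 87.7]
ee_rot: [0.2, 0.269, 0.94, -0.062]
force: [-3.5, 2.3, 0.9]
grip_width: -0.004
grip_force: 1.9
```

Vase tapped (about 4.3 N). Retracting and lifting clear.

Emit:
send_rows(targets=[0,0,0,0.4,0,-0.18,-1,0,0,0,0.4,0,-0.18,-1,0,0,0,-0.2,0,-0.46,-1,0,0,0,-0.2,0,-0.46,-1,0,0,0,-0.2,0,-0.46,-1])

```text
time_s: 14.92
eef_pos: [375.7, -100.3, 179.4]
ee_rot: [0.201, 0.269, 0.94, -0.062]
force: [0.2, 1.0, 0.3]
grip_width: 0.003
grip_force: 0.0
```

Emit:
send_rows(targets=[0,0,0,-0.2,0,-0.46,-1,0,0,0,-0.2,0,-0.46,-1,0,0,0,0.4,0,-0.18,-1,0,0,0,0,0,0,-1,0,0,0,0,0,0,-1])

```text
time_s: 15.55
eef_pos: [353.4, -85.7, 238.5]
ee_rot: [0.2, 0.269, 0.94, -0.062]
force: [-0.5, -0.2, 0.5]
grip_width: -0.003
grip_force: 0.0
```

```bash
python3 st.py
python3 - <<'E'
from rig import eyes
import cv2
a=eyes.capture("scene")["img"][130:310,200:440]; b=eyes.capture("top")["img"][120:300,200:440]
cv2.imwrite("pics/end.png",cv2.resize(cv2.hconcat([a,b]),(800,300),interpolation=cv2.INTER_CUBIC)[:,:,::-1])
E
```

```text
j [-0.56 -0.3   2.16 -0.01  0.86 -1.56] p [353.4 -85.7 238.5] f [-0.5 -0.2  0.5]
toolx [-0.775  0.482 -0.41 ] tooly [ 0.531  0.847 -0.008] toolz [ 0.343 -0.224 -0.912]
```

View pics/end.png

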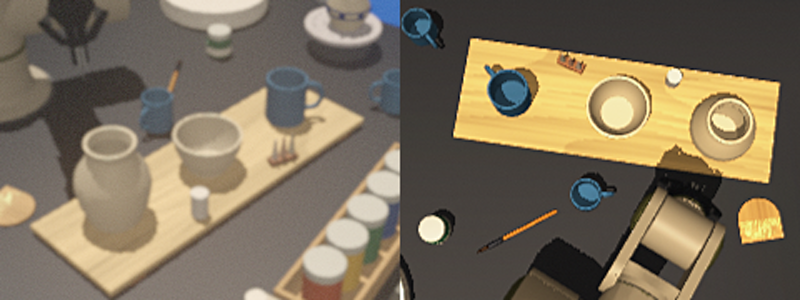

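All three pots stand in place: mug at about (509,92) in the top crop, bowl (618,106), vase (725,125). The post, cone pack, brush and rib are undisturbed, and the arm is clear of everything.

```bash
python3 -c "
from rig import job
print(job.finish_job())"
```

```text
the job is handed in; nothing more can be done
None
```

I tapped the blue mug, then the cream bowl, then the cream vase, with contact forces read at about 4 to 7 N; all three still stand where they were, and the job is handed in after about 16 s of robot time.

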